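# Shut one air valve on the bench manifold and bleed the line

## Task

On the compressed-air manifold, close the valve with the bar-shaped knob: turn it clockwise (seen from above) until you feel it seat, then nip it up by about 9 degrees (0.15 rad) more and no further, so that the seal is not crushed. Then press the bleed button at the end of the manifold well down (past half-way) for a moment, gently (under 25 N), and let it come up again. Do not touch the round knobs close beside it at all, and leave the bottle, the carton and the tape roll where they are.

Things in the scene. Friction and masses are not known exactly. Their poses are not given: they have to be found in the camera images.
- manifold: Aluminium block, 76 x 300 x 50 mm high, on a steel plate 120 x 330 x 6 mm, fixed to the bench. Origin: centre of its underside, on the bench; x to the back (hose fittings), y along the row, z up. Four valves stand on its top at y = +115, +57, -1, -59 mm, x = 0; which of them has the bar knob varies. Bleed button at y = -125 mm.
- bar_grip (a point): Knob to turn: black bar, the only knob that is not round, 44 mm long, 14 mm thick, 34 mm high, on a hub of 24 mm diameter. The point is on the vertical turning axis, 14 mm below the bar's flat top and 20 mm above its lower edge; x along the bar, y across its 14 mm, z up. Clear radius round the axis to the next knob: 42 mm.
- valve_bar: The valve under the bar knob; origin at the underside of its foot. Closes clockwise from above, 0.35 to 1.25 rad from where the knob stands; the seat's angle varies and cannot be seen. Friction 0.04 N m up to the seat, then 0.2 N m, rising by 0.7 N m per rad of further turning. It stays where it is left. A pinch of 30 to 40 N across the bar carries this.
- valve_bar_seal (a joint): How far the seal inside the bar-knob valve is squeezed, m: 0 while the knob turns freely up to the seat, then 3 mm for each rad of turning beyond it, so 0.00045 is well closed; beyond 0.0009 (0.30 rad past the seat) the seal is crushed. It stays when the knob is released. The reading (noise 0.5 mm) is too coarse to turn by.
- valve_round_a: Valve with round fluted black knob, 29 to 32 mm diameter, not to be touched; origin at the underside of its brass foot on the block's top, knob top 46 mm above. Turns at a touch. Valves stand 58 mm apart.
- valve_round_b: As valve_round_a, another of the row.
- valve_round_c: As valve_round_a, another of the row.
- bleed_top (a point): Centre of the top of the bleed button: black round cap of 28 mm diameter standing 17 mm above a low brass collar of 38 mm diameter; z up. Pressed straight down; nearest valve axis 66 mm away.
- bleed (a joint): Travel of the bleed button, m: 0 up, 0.008 fully down. It bleeds from 0.0045 on. Springs back; takes 1.5 N to start, 5 N at 0.0045 and 8 N at full travel, where it meets a hard stop.
- wipe_bottle: Small white cleaner bottle with a blue cap, 50 mm diameter, 96 mm high, standing loose behind the manifold; origin centre of its underside. To be left alone.
- sample_box: Closed brown carton, 69 x 133 x 60 mm high, loose behind the manifold; origin centre of its underside. To be left alone.
- tape_masking: Roll of cream masking tape, 100 mm diameter, 24 mm high, lying flat and loose in front of the manifold; origin centre of its underside. To be left alone.
- bleed_collar: Brass collar of the bleed button, 38 mm diameter, 5 mm high, fixed on the block's top with the button in it; origin at the centre of its underside.

How it is judged (in metres and radians):
On the way, in this order (a step that is already met when the one before it is completed fails the run):
1. the bar-knob valve is closed: seated and nipped up by 0.05 to 0.27 rad (value of joint valve_bar_seal between 0.00015 and 0.00081 m), for 0.2 s.
2. the bleed button is pressed past half-way (value of joint bleed above 0.0045 m), for 0.2 s.
At the end, for the whole second after the job is handed in: The bar-knob valve stays closed with its seal squeezed by 0.15 to 0.81 mm (0.05 to 0.27 rad past the seat), the bleed button is up again (within 1 mm), and the bottle, the carton and the tape roll are within 15 mm of where they stood (all of step 1 and value of joint bleed below 0.001 m and distance of each of wipe_bottle, sample_box, tape_masking from where it was at the start of the episode below 0.015 m); the robot touches nothing.
It fails at once if the seal is crushed: the valve is turned more than 0.30 rad beyond its seat (value of joint valve_bar_seal above 0.0009 m).
It fails at once if a round knob is touched (0.5 N or more) (contact force between anything else and valve_round_a above 0.5 N or contact force between anything else and valve_round_b above 0.5 N or contact force between anything else and valve_round_c above 0.5 N).
It fails at once if the bleed button is pressed before the valve is closed (value of joint bleed above 0.003 m and value of joint valve_bar_seal below 0.00015 m).
It fails at once if the bleed button is pressed with more than 25 N (contact force between anything else and bleed_collar above 25 N).
It fails at once if the bottle, the carton or the tape roll is pushed aside by more than 15 mm (distance of any of wipe_bottle, sample_box, tape_masking from where it was at the start of the episode above 0.015 m).
It also fails if it takes over 70 s, if anything falls off the work surface, if the arm or the gripper's body presses on something with over 40 N, if the wrist force passes 120 N, or if a joint passes its speed limit or range.

## Robot

A 6-joint arm with a two-finger parallel gripper is mounted at the origin on a cart in front of the work surface, level with it; the furniture and walls round the work are solid. World frame = base frame: x ahead of the robot, y to its left, z up, the work surface at z = 0. Lengths are in m, angles in degrees, forces in N, time in s.
With the tool pointing down it reaches from about 0.275 to 0.85 m from the base axis. Payload 19 kg.
Tool frame: the origin (TCP) lies midway between the tips of the shut fingers; the grasp point (between the pads) lies 19 mm behind it; x points along the fingers, y is the direction in which the jaws open and shut, and the axes are right-handed (so a half turn about x gives the same grasp; the last joint's range is limited). The gripper opens to 85 mm and grips with 20 to 120 N. Pads are 22 mm wide; open, the fingers measure 114 mm over their backs; the gripper's body (76 mm by 85 mm) begins 54 mm behind the grasp point. The pads swing forward as they close: fully open they stand 13 mm farther back than shut.
Start: joints at [66.692, 8.623, 82.357, -0, 89.026, -7.678], TCP at [0.155, 0.554, 0.231] pointing down, gripper open.
Joint ranges: [-160.23, 160.23], [-39.13, 120.54], [6.94, 153.29], [-79.49, 259.48], [9.18, 160.14], [-161.06, 161.06]. Speed limits (degrees/s): [108.29, 108.29, 127.2, 172.46, 172.46, 172.46].

## Interface

Orientations are given as [roll, pitch, yaw] about the fixed x, y, z axes, in that order (R = Rz(yaw) Ry(pitch) Rx(roll)).
In Python, from rig import r gives the robot as it stands. The module is installed in compiled form; this text tells all that it offers.
- The arm moves only by the tool send_rows, never from a script. Its argument "series" is a list of rows, each an object of numbers: "dx", "dy", "dz": the shift along the tool's x, y, z in mm; "wx", "wy", "wz": the turn, a rotation vector about the tool's x, y, z in rad; "gripper": the opening, from 0 (shut) to 1 (fully open). A call has 1 to 8 rows; each row shifts and turns the commanded pose from where the row before left it, along the tool's axes as they then stand; what a row does not reach is not made up. A row lasts 1/12 s, in which the tool goes at most 41.7 mm and 7.16 degrees, less where a joint would pass 70% of its speed; a pose out of reach is approached as far as the arm can. A call with a gripper value outside its range is refused whole. The fingers move at their own pace and stop on an object; "grip_force" is the grip in N (left out, the last holds). Time passes only in rows, so rows that do not move let the fingers close. It gives the time, the measured TCP pose, the force and the opening at its end, in the units of the state.
- r.read_state(): the state, without advancing time (a new reading comes with each control period).
- r.capture(name): name is "side" or "top"; returns a dict with "frame" (400x640x3 uint8, blue, green, red), "camera_matrix" (3x3 intrinsics, pixels), "origin" and "attitude" of the camera in the world. Camera axes: x right, y down, z forward; pixel columns grow to the right and rows downward; lengths in m; the calibration is good to about 2 mm. A picture is of the moment at which its call begins. There is no depth.
- r.finish_job(): hands the job in, once; it reports no verdict.
Trained networks look in a picture, given as the dict that the camera call returned (one of the last four; its "shot" number tells which), for a name from the list of things; names that differ only in an ending like _2 or _b are one class to them, and where a whole thing is asked for, a point or a joint stands for the part that bears it (a point fixed in the world has none). Each returns a list of dicts, best first, with "score" (0 to 1); they miss things now and then, are a little off and sometimes report something else, mostly with a low value. They report only what shows in the picture. A call takes as long as a camera call.
- r.cut_out(picture, thing): "pixels" (400x640 bool, what is visible of it).
- r.tip_of(picture, thing): "at" ([x, y, z] in m, in the coordinates of the camera as it stood for that picture, good to about 4 mm: a listed point, or the origin of a listed thing).
The state is a dict: "time_s": time; "qpos": joint angles; "joint_velocities": joint speeds; "joint_torque": joint torques, N m; "position": TCP position; "orientation": TCP orientation; "ft_force": force on the tool from outside, world axes, zero at the start; "wrist_torque": the same for the moment, N m; "finger_gap": opening from 0.0 (shut) to 1.0 (fully open).
Only numpy, scipy, OpenCV 4.12 (cv2) and the standard library are available. Lean on these libraries where they do the work, as an engineer would, in place of code of your own. Each camera call takes 0.05 s, during which the arm holds its last target.

## Working session

There is one attempt and no reset: what is moved stays moved. The work goes in short steps, Python scripts to look and compute and a tool call to move; the robot and the scene stay as the last step left them, time stands still between calls to the robot, and variables do not carry over. Pictures are saved under pics/ and viewed, and the job is handed in when it is done.

Besides the shell and the picture viewer there is one more tool, called as a command line: name --argument value ..., lists and objects as JSON in quotes. send_rows: Moves the arm, as the interface text tells. Its arguments: {"type":"object","properties":{"series":{"type":"array","items":{"type":"object","properties":{"dx":{"type":"number"},"dy":{"type":"number"},"dz":{"type":"number"},"wx":{"type":"number"},"wy":{"type":"number"},"wz":{"type":"number"},"gripper":{"type":"number"}}}},"grip_force":{"type":"number"}},"required":["series"]}

```bash
mkdir -p pics; cat > h.py <<'E'
import numpy as np,cv2
from rig import r
from scipy.spatial.transform import Rotation as R
def att(c):
    a=np.array(c["attitude"])
    return a if a.shape==(3,3) else R.from_euler('xyz',a,degrees=True).as_matrix()
def w(c,p): return att(c)@np.array(p)+np.array(c["origin"])
def px(c,P):
    q=att(c).T@(np.array(P)-np.array(c["origin"])); k=np.array(c["camera_matrix"])@q; return k[:2]/k[2]
E
python3 - <<'E'
from h import *
print(r.read_state())
for n in ["side","top"]:
    c=r.capture(n); cv2.imwrite(f"pics/{n}0.png",c["frame"]); print(n,c["origin"],c["attitude"],c["camera_matrix"])
    for t in ["manifold","bar_grip","valve_bar","bleed_top","valve_round_a","wipe_bottle","sample_box","tape_masking"]:
        print(t,[(round(d["score"],2),w(c,d["at"]).round(4).tolist(),px(c,w(c,d["at"])).round(0).tolist()) for d in r.tip_of(c,t)][:4])
E
```

```text
{'time_s': 0.0, 'qpos': array([ 6.66941716e+01,  8.65218692e+00,  8.23941833e+01, -3.44003649e-04,
        8.90267151e+01, -7.67665469e+00]), 'joint_velocities': array([ 0.05700368, -0.01218862,  0.05822033, -0.02971345, -0.05611499,
       -0.08154756]), 'joint_torque': array([-2.86567174e-04, -7.13037515e+01, -5.70891201e+01, -2.89011609e-05,
        8.53641744e-03,  1.40491991e-07]), 'position': array([0.15481971, 0.5534982 , 0.23065295]), 'orientation': array([ -97.40701772,   89.92691377, -113.03618537]), 'ft_force': array([-0.52919897, -0.15488757, -0.58768354]), 'wrist_torque': array([ 0.01078355, -0.02145491,  0.04748164]), 'finger_gap': 1.0028422011605163}
side [ 0.14421621 -0.75698883  0.73117214] [-124.59323175    0.91881578  -28.69575371] [[518.05549625   0.         312.17167501]
 [  0.         518.05549625 201.36912627]
 [  0.           0.           1.        ]]
manifold [(0.62, [0.5419, -0.0444, 0.0524], [321.0, 248.0]), (0.6, [0.5476, 0.0785, 0.002], [297.0, 234.0])]
bar_grip [(0.84, [0.5565, 0.1894, 0.0903], [277.0, 178.0]), (0.42, [0.5429, -0.047, 0.0545], [322.0, 24
[... 593 characters left out ...]
418683  -90.0765738 ] [[399.54424208   0.         320.20475005]
 [  0.         399.54424208 206.14498067]
 [  0.           0.           1.        ]]
manifold [(0.61, [0.5495, 0.0781, 0.0008], [305.0, 220.0])]
bar_grip [(0.52, [0.5563, 0.1902, 0.0903], [249.0, 210.0])]
valve_bar [(0.66, [0.5555, 0.193, 0.0528], [251.0, 214.0])]
bleed_top [(0.72, [0.5448, -0.045, 0.0744], [360.0, 216.0])]
valve_round_a [(0.58, [0.5471, 0.0191, 0.0492], [330.0, 217.0]), (0.58, [0.7042, -0.0054, -0.0004], [340.0, 156.0]), (0.57, [0.5554, 0.1321, 0.0516], [279.0, 214.0]), (0.49, [0.5534, 0.0772, 0.0547], [303.0, 214.0])]
wipe_bottle []
sample_box [(0.84, [0.7054, -0.0068, 0.0014], [340.0, 155.0])]
tape_masking []
```

```bash
python3 - <<'E'
import cv2
a=cv2.imread("pics/top0.png");b=cv2.imread("pics/side0.png")
cv2.imwrite("pics/t1.png",a)
cv2.imwrite("pics/t2.png",cv2.resize(a[150:270,210:390],None,fx=4.4,fy=4.4,interpolation=cv2.INTER_CUBIC))
cv2.imwrite("pics/s2.png",cv2.resize(b[140:280,210:390],None,fx=4.2,fy=4.2,interpolation=cv2.INTER_CUBIC))
E
```

```text
(no output)
```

View pics/t1.png

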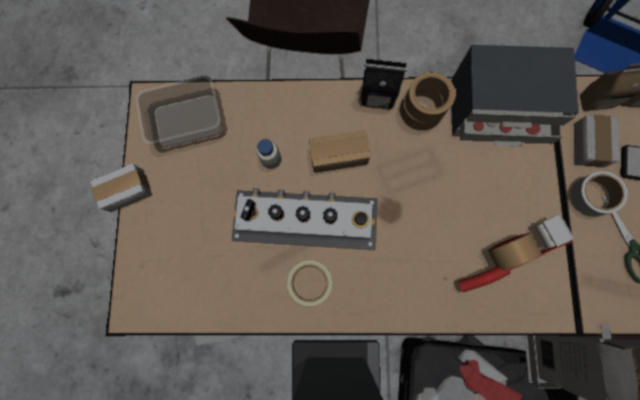

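View pics/t2.png

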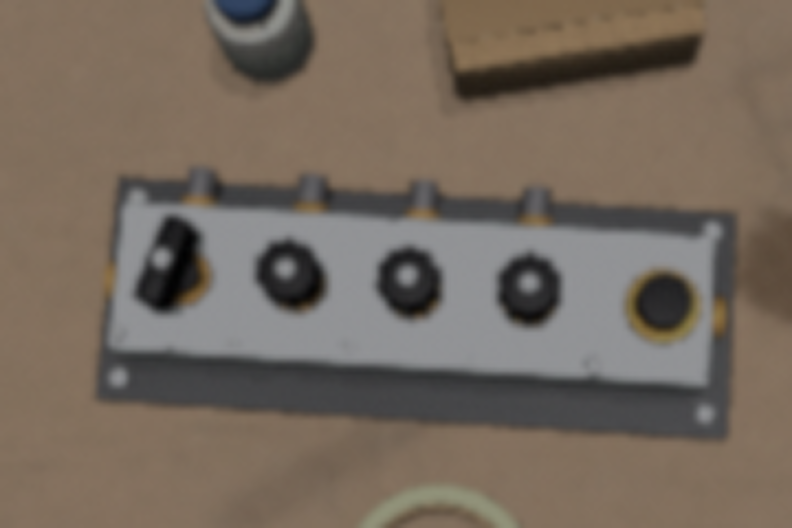

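View pics/s2.png

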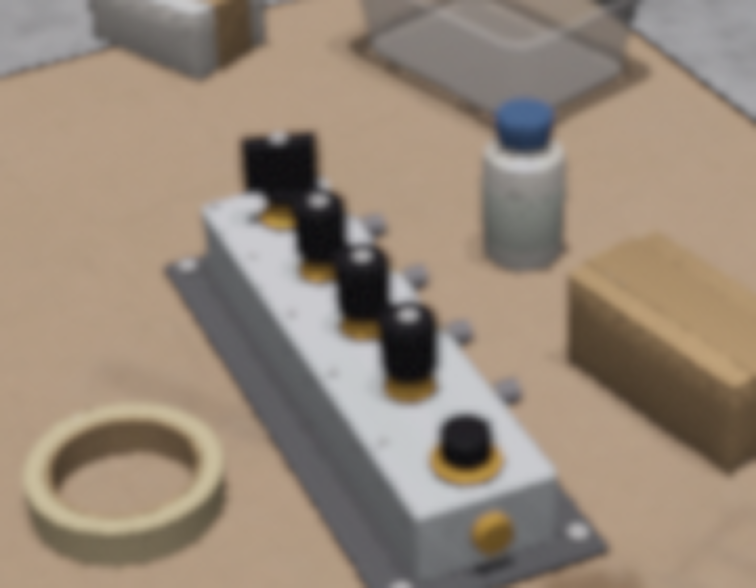

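The bar knob is at the left end, around pixel (249, 210) in the top view, and the bleed button is at the right end, around (360, 217). The networks and the pictures agree on both. Next I'll fit the bar's pose from its masks.

```bash
cat > fit.py <<'E'
from h import *
from scipy.optimize import minimize
def box(c,x,y,z,yaw):
    co,s=np.cos(yaw),np.sin(yaw); P=[]
    for a in(-.022,.022):
        for b in(-.007,.007):
            for h in(-.02,.014): P.append(px(c,[x+co*a-s*b,y+s*a+co*b,z+h]))
    m=np.zeros((1600,2560),np.uint8); cv2.fillConvexPoly(m,cv2.convexHull((np.array(P)*4+1.5).round().astype(np.int32)),255)
    return cv2.resize(m,(640,400),interpolation=cv2.INTER_AREA)/255.
obs=[]
for n in["side","top"]:
    c=r.capture(n); d=r.cut_out(c,"bar_grip")
    for e in d[:3]:
        ys,xs=np.nonzero(e["pixels"]); print(n,e["score"],e["pixels"].sum(),xs.mean(),ys.mean(),cv2.minAreaRect(np.c_[xs,ys].astype(np.float32)))
    g=c["frame"].max(2).astype(float); cand=[(e["pixels"]) for e in d if 150<np.nonzero(e["pixels"])[0].mean()<230 and np.nonzero(e["pixels"])[1].mean()<290]
    if cand: obs.append((c,cand[0].astype(float)))
for sub in ([0,1],[0],[1]):
  if max(sub)>=len(obs): continue
  def f(p):
    return sum(abs(box(obs[i][0],p[0],p[1],.091,p[2])-obs[i][1]).sum() for i in sub)+0
  best=min((minimize(f,[.556,.19,a],method="Nelder-Mead",options=dict(initial_simplex=[[.556,.19,a],[.561,.19,a],[.556,.195,a],[.556,.19,a+.2]])) for a in(-.7,-.35,0,.3)),key=lambda o:o.fun)
  print(sub,best.x,np.degrees(best.x[2]),best.fun)
for n in["side","top"]:
    c=r.capture(n)
    for t in ["bar_grip","bleed_top"]:
        print(n,t,[(round(d["score"],2),w(c,d["at"]).round(4).tolist()) for d in r.tip_of(c,t)][:1])
s=r.read_state(); T=R.from_euler('xyz',s["orientation"],degrees=True).as_matrix(); print(T.round(3))
E
python3 fit.py
```

```text
side 0.65 307 276.3159609120521 179.26058631921825 ((276.5, 180.0), (18.0, 19.0), 90.0)
top 0.67 233 248.5021459227468 210.45922746781116 ((249.130126953125, 210.51368713378906), (11.917524337768555, 22.510879516601562), 24.443954467773438)
[0, 1] [ 0.55612842  0.19034546 -0.3723606 ] -21.33469078501078 81.5921568627451
[0] [ 0.55502917  0.18826798 -0.32003906] -18.336887679018783 41.96078431372549
[1] [ 0.55630755  0.19122695 -0.36376609] -20.842261732988312 32.141176470588235
side bar_grip [(0.53, [0.556, 0.19, 0.0901])]
side bleed_top [(0.45, [0.5391, -0.0526, 0.0719])]
top bar_grip [(0.58, [0.5593, 0.1908, 0.0901])]
top bleed_top [(0.61, [0.5449, -0.0467, 0.0748])]
[[-0.     0.269  0.963]
 [-0.     0.963 -0.269]
 [-1.    -0.    -0.   ]]
```

send_rows --series '[{"dy": -15.1,"dz": 30.3,"gripper": 0.45},{"dy": -15.1,"dz": 30.3,"gripper": 0.45},{"dy": -15.1,"dz": 30.3,"gripper": 0.45},{"dy": -15.1,"dz": 30.3,"gripper": 0.45},{"dy": -15.1,"dz": 30.3,"gripper": 0.45},{"dy": -15.1,"dz": 30.3,"gripper": 0.45},{"dy": -15.1,"dz": 30.3,"gripper": 0.45},{"dy": -15.1,"dz": 30.3,"gripper": 0.45}]' --grip_force 35

```text
schema error: expected keys dx, dy, dz, wx, wy, wz, gripper
```

send_rows --series '[{"dy": -15.1,"dz": 30.3,"gripper": 0.45},{"dy": -15.1,"dz": 30.3,"gripper": 0.45},{"dy": -15.1,"dz": 30.3,"gripper": 0.45},{"dy": -15.1,"dz": 30.3,"gripper": 0.45},{"dy": -15.1,"dz": 30.3,"gripper": 0.45},{"dy": -15.1,"dz": 30.3,"gripper": 0.45},{"dy": -15.1,"dz": 30.3,"gripper": 0.45},{"dy": -15.1,"dz": 30.3,"gripper": 0.45}]'

```text
schema error: expected keys dx, dy, dz, wx, wy, wz, gripper
```

send_rows --series '[{"wx": 0.094,"gripper": 0.45},{"gripper": 0.45},{"gripper": 0.45}]'

```text
schema error: expected keys dx, dy, dz, wx, wy, wz, gripper
```

```bash
cat > st.py <<'E'
from h import *
s=r.read_state(); T=R.from_euler('xyz',s["orientation"],degrees=True).as_matrix()
print(s["time_s"],s["position"].round(4),"yawY",np.degrees(np.arctan2(T[1,1],T[0,1])).round(2),"tilt",T[2].round(3),"q",s["qpos"].round(1),"F",s["ft_force"].round(2),"M",s["wrist_torque"].round(3),"gap",round(s["finger_gap"],3))
E
cat > tg.py <<'E'
import sys
from h import *
s=r.read_state(); T=R.from_euler('xyz',s["orientation"],degrees=True).as_matrix()
t=np.array([float(v) for v in sys.argv[1:4]]); print("mm tool",(T.T@(t-s["position"])*1000).round(1))
E
python3 st.py; python3 tg.py .5563 .1903 .231
```

```text
1.4 [0.1549 0.5537 0.2312] yawY 74.37 tilt [-1. -0. -0.] q [66.7  8.6 82.4  0.  89.  -7.7] F [ 0.81 -0.33  0.18] M [-0.007 -0.014  0.019] gap 1.0
mm tool [ 3.000e-01 -2.418e+02  4.844e+02]
```

send_rows --series '[{"dx": 0,"dy": -15.1,"dz": 30.3,"wx": 0,"wy": 0,"wz": 0,"gripper": 0.45},{"dx": 0,"dy": -15.1,"dz": 30.3,"wx": 0,"wy": 0,"wz": 0,"gripper": 0.45},{"dx": 0,"dy": -15.1,"dz": 30.3,"wx": 0,"wy": 0,"wz": 0,"gripper": 0.45},{"dx": 0,"dy": -15.1,"dz": 30.3,"wx": 0,"wy": 0,"wz": 0,"gripper": 0.45},{"dx": 0,"dy": -15.1,"dz": 30.3,"wx": 0,"wy": 0,"wz": 0,"gripper": 0.45},{"dx": 0,"dy": -15.1,"dz": 30.3,"wx": 0,"wy": 0,"wz": 0,"gripper": 0.45},{"dx": 0,"dy": -15.1,"dz": 30.3,"wx": 0,"wy": 0,"wz": 0,"gripper": 0.45},{"dx": 0,"dy": -15.1,"dz": 30.3,"wx": 0,"wy": 0,"wz": 0,"gripper": 0.45}]' --grip_force 35

```text
time_s: 2.07
position: [0.3568, 0.3707, 0.2314]
orientation: [40.7, 90.0, 25.1]
ft_force: [0.8, 0.1, -0.0]
finger_gap: 0.445
```

send_rows --series '[{"dx": 0,"dy": -15.1,"dz": 30.3,"wx": 0,"wy": 0,"wz": 0,"gripper": 0.45},{"dx": 0,"dy": -15.1,"dz": 30.3,"wx": 0,"wy": 0,"wz": 0,"gripper": 0.45},{"dx": 0,"dy": -15.1,"dz": 30.3,"wx": 0,"wy": 0,"wz": 0,"gripper": 0.45},{"dx": 0,"dy": -15.1,"dz": 30.3,"wx": 0,"wy": 0,"wz": 0,"gripper": 0.45},{"dx": 0,"dy": -15.1,"dz": 30.3,"wx": 0,"wy": 0,"wz": 0,"gripper": 0.45},{"dx": 0,"dy": -15.1,"dz": 30.3,"wx": 0,"wy": 0,"wz": 0,"gripper": 0.45},{"dx": 0,"dy": -15.1,"dz": 30.3,"wx": 0,"wy": 0,"wz": 0,"gripper": 0.45},{"dx": 0,"dy": -15.1,"dz": 30.3,"wx": 0,"wy": 0,"wz": 0,"gripper": 0.45}]'

```text
time_s: 2.73
position: [0.5578, 0.189, 0.2314]
orientation: [21.2, 90.0, 5.6]
ft_force: [0.1, -0.1, -0.5]
finger_gap: 0.45
```

send_rows --series '[{"dx": 0,"dy": 0,"dz": 0,"wx": 0.094,"wy": 0,"wz": 0,"gripper": 0.45},{"dx": 0,"dy": 0,"dz": 0,"wx": 0,"wy": 0,"wz": 0,"gripper": 0.45},{"dx": 0,"dy": 0,"dz": 0,"wx": 0,"wy": 0,"wz": 0,"gripper": 0.45}]'

```text
time_s: 2.98
position: [0.5565, 0.1905, 0.2311]
orientation: [-167.5, 90.0, 171.6]
ft_force: [-1.1, 0.7, -0.2]
finger_gap: 0.452
```

```bash
python3 st.py; python3 tg.py .5563 .1903 .231
python3 - <<'E'
from h import *
a=[r.capture(n) for n in("top","side")]
for c,n in zip(a,("t3","s3")): 
    p=px(c,[.5563,.1903,.105]).astype(int); f=c["frame"][max(p[1]-80,0):p[1]+60,p[0]-80:p[0]+80]; print(p)
    cv2.imwrite(f"pics/{n}.png",cv2.resize(f,None,fx=4,fy=4))
E
```

```text
2.9833 [0.5565 0.1905 0.2311] yawY 69.07 tilt [-1. -0. -0.] q [ 11.4  10.2  80.5   0.   89.3 -57.7] F [-1.05  0.72 -0.21] M [0.028 0.006 0.076] gap 0.452
mm tool [ 0.1 -0.2 -0.2]
[247 208]
[276 172]
```

View pics/t3.png

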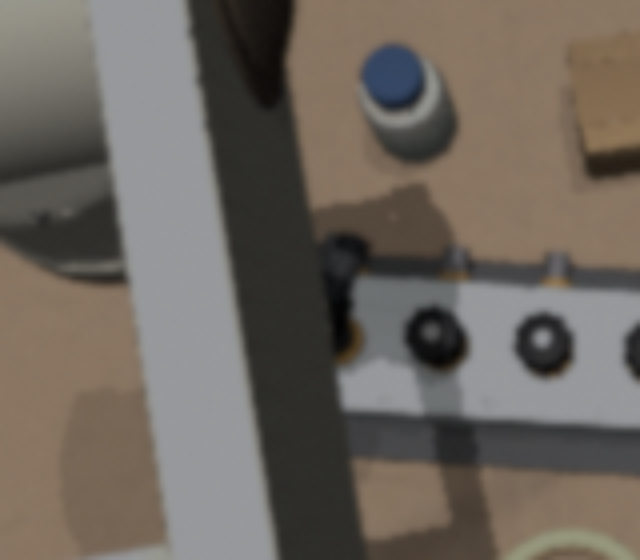

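View pics/s3.png

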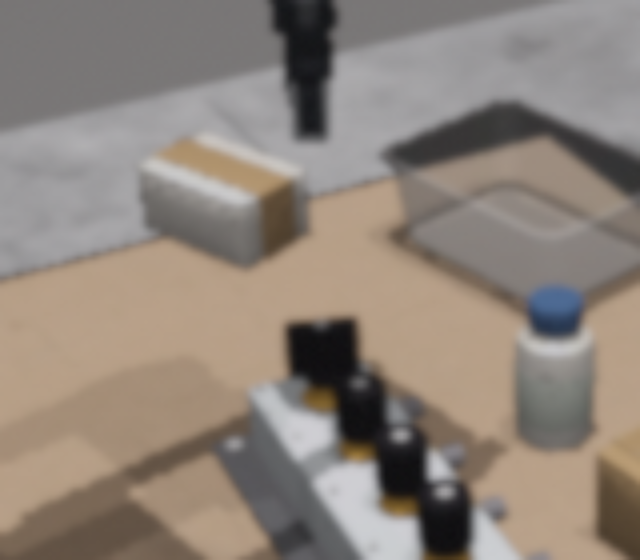

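send_rows --series '[{"dx": 25,"dy": 0,"dz": 0,"wx": 0,"wy": 0,"wz": 0,"gripper": 0.36},{"dx": 25,"dy": 0,"dz": 0,"wx": 0,"wy": 0,"wz": 0,"gripper": 0.36},{"dx": 25,"dy": 0,"dz": 0,"wx": 0,"wy": 0,"wz": 0,"gripper": 0.36},{"dx": 25,"dy": 0,"dz": 0,"wx": 0,"wy": 0,"wz": 0,"gripper": 0.36},{"dx": 12,"dy": 0,"dz": 0,"wx": 0,"wy": 0,"wz": 0,"gripper": 0.36},{"dx": 0,"dy": 0,"dz": 0,"wx": 0,"wy": 0,"wz": 0,"gripper": 0.36}]'

```text
time_s: 3.58
position: [0.5552, 0.1908, 0.117]
orientation: [-147.3, 89.8, -168.2]
ft_force: [-0.1, -0.2, 0.2]
finger_gap: 0.362
```

```bash
python3 st.py
python3 - <<'E'
from h import *
c=r.capture("side"); cv2.imwrite("pics/s4.png",cv2.resize(c["frame"][110:220,210:350],None,fx=5.4,fy=5.4,interpolation=cv2.INTER_CUBIC))
E
```

```text
3.5833 [0.5552 0.1908 0.117 ] yawY 69.11 tilt [-1.    -0.002 -0.003] q [ 11.5  13.8  89.7  -0.   76.7 -57.7] F [-0.06 -0.17  0.21] M [-0.016  0.024 -0.016] gap 0.362
```

View pics/s4.png

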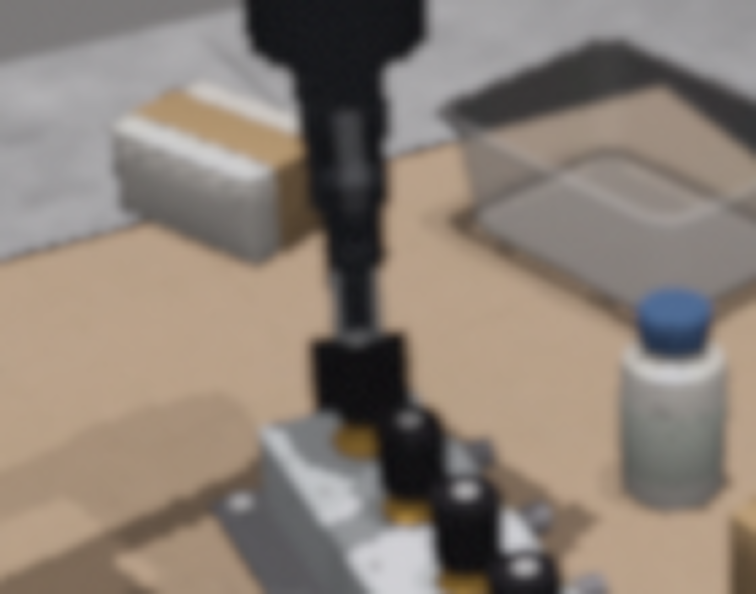

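The finger is centred over the bar at about pixel (356, 330) in the crop, clear of the round knob. I'll descend and then close.

send_rows --series '[{"dx": 14,"dy": 0,"dz": 0,"wx": 0,"wy": 0,"wz": 0,"gripper": 0.36},{"dx": 14,"dy": 0,"dz": 0,"wx": 0,"wy": 0,"wz": 0,"gripper": 0.36},{"dx": 14,"dy": 0,"dz": 0,"wx": 0,"wy": 0,"wz": 0,"gripper": 0.36},{"dx": 0,"dy": 0,"dz": 0,"wx": 0,"wy": 0,"wz": 0,"gripper": 0.36},{"dx": 0,"dy": 0,"dz": 0,"wx": 0,"wy": 0,"wz": 0,"gripper": 0.36}]'

```text
time_s: 4.05
position: [0.5571, 0.1907, 0.0787]
orientation: [28.6, 89.9, 7.6]
ft_force: [1.6, -0.4, 0.7]
finger_gap: 0.361
```

```bash
python3 st.py;python3 tg.py .5563 .1903 .075
```

```text
4.05 [0.5571 0.1907 0.0787] yawY 69.02 tilt [-1.     0.     0.001] q [ 11.4  15.7  92.   -0.   72.2 -57.6] F [ 1.57 -0.36  0.72] M [-0.041 -0.023 -0.055] gap 0.361
mm tool [ 3.7 -0.6 -0.6]
```

send_rows --series '[{"dx": 3,"dy": 0,"dz": 0,"wx": 0,"wy": 0,"wz": 0,"gripper": 0.25},{"dx": 0,"dy": 0,"dz": 0,"wx": 0,"wy": 0,"wz": 0,"gripper": 0.2},{"dx": 0,"dy": 0,"dz": 0,"wx": 0,"wy": 0,"wz": 0,"gripper": 0.0},{"dx": 0,"dy": 0,"dz": 0,"wx": 0,"wy": 0,"wz": 0,"gripper": 0.0},{"dx": 0,"dy": 0,"dz": 0,"wx": 0,"wy": 0,"wz": 0,"gripper": 0.0},{"dx": 0,"dy": 0,"dz": 0,"wx": 0,"wy": 0,"wz": 0,"gripper": 0.0}]' --grip_force 38

```text
time_s: 4.55
position: [0.5573, 0.1908, 0.0754]
orientation: [44.2, 89.9, 23.2]
ft_force: [1.0, 4.2, 6.9]
finger_gap: 0.158
```

```bash
python3 st.py
```

```text
4.55 [0.5573 0.1908 0.0754] yawY 68.99 tilt [-1.     0.001  0.001] q [ 11.4  15.9  92.2   0.   71.8 -57.6] F [1.   4.24 6.89] M [ 0.666 -0.11   0.048] gap 0.158
```

send_rows --series '[{"dx": -0.7,"dy": 0.5,"dz": 0,"wx": 0,"wy": 0,"wz": 0,"gripper": 0.0},{"dx": 0,"dy": 0,"dz": 0,"wx": 0,"wy": 0,"wz": 0,"gripper": 0.0},{"dx": 0,"dy": 0,"dz": 0,"wx": 0,"wy": 0,"wz": 0,"gripper": 0.0}]'

```text
time_s: 4.8
position: [0.5573, 0.1909, 0.0755]
orientation: [23.6, 89.9, 2.5]
ft_force: [2.8, 1.8, 4.3]
finger_gap: 0.158
```

```bash
python3 st.py
```

```text
4.8 [0.5573 0.1909 0.0755] yawY 68.98 tilt [-1.     0.     0.001] q [ 11.4  15.9  92.2  -0.   71.9 -57.6] F [2.76 1.79 4.3 ] M [ 0.189 -0.459  0.004] gap 0.158
```

send_rows --series '[{"dx": 0,"dy": 0,"dz": 0,"wx": 0.04,"wy": 0,"wz": 0,"gripper": 0.0},{"dx": 0,"dy": 0,"dz": 0,"wx": 0.04,"wy": 0,"wz": 0,"gripper": 0.0},{"dx": 0,"dy": 0,"dz": 0,"wx": 0.04,"wy": 0,"wz": 0,"gripper": 0.0},{"dx": 0,"dy": 0,"dz": 0,"wx": 0.04,"wy": 0,"wz": 0,"gripper": 0.0},{"dx": 0,"dy": 0,"dz": 0,"wx": 0.04,"wy": 0,"wz": 0,"gripper": 0.0},{"dx": 0,"dy": 0,"dz": 0,"wx": 0.04,"wy": 0,"wz": 0,"gripper": 0.0},{"dx": 0,"dy": 0,"dz": 0,"wx": 0.04,"wy": 0,"wz": 0,"gripper": 0.0}]'

```text
time_s: 5.38
position: [0.5571, 0.1907, 0.0754]
orientation: [2.6, 90.0, -34.6]
ft_force: [0.8, -1.8, 5.7]
finger_gap: 0.154
```

```bash
python3 st.py; python3 st.py
```

```text
5.3833 [0.5571 0.1907 0.0754] yawY 52.83 tilt [-1.     0.     0.001] q [ 11.4  15.9  92.2  -0.   71.9 -41.4] F [ 0.76 -1.8   5.69] M [-0.223 -0.143  0.052] gap 0.154
5.3833 [0.5571 0.1907 0.0754] yawY 52.83 tilt [-1.     0.     0.001] q [ 11.4  15.9  92.2  -0.   71.9 -41.4] F [ 0.76 -1.8   5.69] M [-0.223 -0.143  0.052] gap 0.154
```

send_rows --series '[{"dx": 0,"dy": 0,"dz": 0,"wx": 0.02,"wy": 0,"wz": 0,"gripper": 0.0}]'

```text
time_s: 5.47
position: [0.5571, 0.1906, 0.0754]
orientation: [-0.8, 90.0, -39.1]
ft_force: [0.7, -1.5, 5.2]
finger_gap: 0.158
```

```bash
python3 st.py
```

```text
5.4667 [0.5571 0.1906 0.0754] yawY 51.66 tilt [-1.    -0.     0.001] q [ 11.4  15.9  92.2  -0.   71.9 -40.2] F [ 0.69 -1.54  5.17] M [-0.271 -0.135  0.047] gap 0.158
```

send_rows --series '[{"dx": 0,"dy": 0,"dz": 0,"wx": 0.02,"wy": 0,"wz": 0,"gripper": 0.0}]'

```text
time_s: 5.55
position: [0.5571, 0.1906, 0.0754]
orientation: [-2.3, 90.0, -41.7]
ft_force: [0.7, -1.5, 5.7]
finger_gap: 0.157
```

```bash
python3 st.py
```

```text
5.55 [0.5571 0.1906 0.0754] yawY 50.58 tilt [-1.    -0.     0.001] q [ 11.4  15.9  92.2  -0.   71.9 -39.2] F [ 0.68 -1.51  5.7 ] M [-0.263 -0.097  0.029] gap 0.157
```

send_rows --series '[{"dx": 0,"dy": 0,"dz": 0,"wx": 0.04,"wy": 0,"wz": 0,"gripper": 0.0},{"dx": 0,"dy": 0,"dz": 0,"wx": 0.04,"wy": 0,"wz": 0,"gripper": 0.0}]'

```text
time_s: 5.72
position: [0.557, 0.1906, 0.0754]
orientation: [-16.3, 90.0, -60.4]
ft_force: [-0.4, -2.6, 5.5]
finger_gap: 0.154
```

```bash
python3 st.py
```

```text
5.7167 [0.557  0.1906 0.0754] yawY 45.96 tilt [-1.    -0.     0.001] q [ 11.4  15.9  92.2  -0.   71.9 -34.5] F [-0.43 -2.58  5.5 ] M [-0.38   0.035  0.002] gap 0.154
```

send_rows --series '[{"dx": 0,"dy": 0,"dz": 0,"wx": 0.04,"wy": 0,"wz": 0,"gripper": 0.0},{"dx": 0,"dy": 0,"dz": 0,"wx": 0.04,"wy": 0,"wz": 0,"gripper": 0.0}]'

```text
time_s: 5.88
position: [0.557, 0.1905, 0.0754]
orientation: [-25.5, 90.0, -74.1]
ft_force: [-0.3, -2.8, 6.6]
finger_gap: 0.158
```

```bash
python3 st.py
```

```text
5.8833 [0.557  0.1905 0.0754] yawY 41.37 tilt [-1.    -0.     0.001] q [ 11.4  15.9  92.2  -0.   71.9 -29.9] F [-0.34 -2.76  6.63] M [-0.489  0.131  0.03 ] gap 0.158
```

send_rows --series '[{"dx": 0,"dy": 0,"dz": 0,"wx": 0.04,"wy": 0,"wz": 0,"gripper": 0.0},{"dx": 0,"dy": 0,"dz": 0,"wx": 0.04,"wy": 0,"wz": 0,"gripper": 0.0}]'

```text
time_s: 6.05
position: [0.5569, 0.1905, 0.0754]
orientation: [-42.6, 90.0, -95.8]
ft_force: [-1.2, -3.1, 8.7]
finger_gap: 0.159
```

```bash
python3 st.py
```

```text
6.05 [0.5569 0.1905 0.0754] yawY 36.78 tilt [-1.    -0.001  0.001] q [ 11.4  15.9  92.2  -0.   71.9 -25.4] F [-1.17 -3.07  8.73] M [-0.506  0.304  0.064] gap 0.159
```

send_rows --series '[{"dx": -0.4,"dy": 0,"dz": 0,"wx": 0.04,"wy": 0,"wz": 0,"gripper": 0.0},{"dx": 0,"dy": 0,"dz": 0,"wx": 0.04,"wy": 0,"wz": 0,"gripper": 0.0}]'

```text
time_s: 6.22
position: [0.5568, 0.1904, 0.0755]
orientation: [-53.3, 89.9, -111.1]
ft_force: [-1.2, -2.7, 4.3]
finger_gap: 0.157
```

```bash
python3 st.py
```

```text
6.2167 [0.5568 0.1904 0.0755] yawY 32.19 tilt [-1.    -0.001  0.001] q [ 11.4  15.9  92.2  -0.   72.  -20.8] F [-1.24 -2.74  4.27] M [-0.503  0.027  0.203] gap 0.157
```

send_rows --series '[{"dx": 0,"dy": 0,"dz": 0,"wx": 0,"wy": 0,"wz": 0,"gripper": 0.0},{"dx": 0,"dy": 0,"dz": 0,"wx": 0,"wy": 0,"wz": 0,"gripper": 0.0}]'

```text
time_s: 6.38
position: [0.5568, 0.1905, 0.0755]
orientation: [-49.9, 90.0, -107.5]
ft_force: [-1.0, -3.6, 4.0]
finger_gap: 0.158
```

```bash
cat > av.py <<'E'
from h import *
import sys
for i in range(4):
    r.capture("top"); s=r.read_state(); T=R.from_euler('xyz',s["orientation"],degrees=True).as_matrix()
    print(s["time_s"],np.degrees(np.arctan2(T[1,1],T[0,1])).round(2),s["wrist_torque"].round(3),s["ft_force"].round(1),s["joint_torque"][5].round(3))
E
python3 st.py; python3 av.py
```

```text
6.3833 [0.5568 0.1905 0.0755] yawY 32.38 tilt [-1.    -0.001  0.001] q [ 11.4  15.9  92.2  -0.   71.9 -21. ] F [-1.   -3.59  4.03] M [-0.792  0.229 -0.021] gap 0.158
6.4333 32.39 [-0.885  0.193  0.005] [-1.3 -4.4  5.6] 0.187
6.4833 32.38 [-1.002  0.25  -0.011] [-1.1 -5.5  4.4] -0.02
6.5333 32.38 [-0.998  0.284 -0.007] [-0.8 -5.4  4.6] -0.02
6.5833 32.38 [-1.005  0.268  0.055] [-1.4 -5.1  4.9] 0.015
```

send_rows --series '[{"dx": 0,"dy": 0,"dz": 0,"wx": 0.02,"wy": 0,"wz": 0,"gripper": 0.0},{"dx": 0,"dy": 0,"dz": 0,"wx": 0.02,"wy": 0,"wz": 0,"gripper": 0.0}]'

```text
time_s: 6.75
position: [0.5568, 0.1905, 0.0754]
orientation: [-53.8, 89.9, -113.7]
ft_force: [-1.2, -5.7, 4.7]
finger_gap: 0.156
```

```bash
python3 av.py
```

```text
6.8 29.94 [-1.043  0.295  0.217] [-1.7 -4.9  5. ] -0.45
6.85 30.04 [-1.004  0.358  0.1  ] [-1.8 -6.4  5.5] 0.805
6.9 30.08 [-0.973  0.335  0.129] [-1.5 -6.3  5.3] 0.392
6.95 30.09 [-1.07   0.274  0.121] [-1.2 -6.   4.9] 0.203
```

send_rows --series '[{"dx": 0,"dy": 0,"dz": 0,"wx": 0.02,"wy": 0,"wz": 0,"gripper": 0.0},{"dx": 0,"dy": 0,"dz": 0,"wx": 0.02,"wy": 0,"wz": 0,"gripper": 0.0}]'

```text
time_s: 7.12
position: [0.5567, 0.1905, 0.0754]
orientation: [-56.1, 89.9, -118.3]
ft_force: [-1.5, -5.4, 4.9]
finger_gap: 0.158
```

```bash
python3 st.py
```

```text
7.1167 [0.5567 0.1905 0.0754] yawY 27.76 tilt [-1.    -0.001  0.001] q [ 11.4  15.9  92.2  -0.   72.  -16.3] F [-1.53 -5.43  4.86] M [-1.059  0.361  0.267] gap 0.158
```

send_rows --series '[{"dx": 0,"dy": 0,"dz": 0,"wx": 0.03,"wy": 0,"wz": 0,"gripper": 0.0}]'

```text
time_s: 7.2
position: [0.5567, 0.1905, 0.0754]
orientation: [-57.8, 89.9, -121.8]
ft_force: [-2.3, -6.2, 6.3]
finger_gap: 0.158
```

```bash
python3 st.py;python3 av.py
```

```text
7.2 [0.5567 0.1905 0.0754] yawY 26.04 tilt [-1.    -0.001  0.001] q [ 11.4  15.9  92.2  -0.   72.  -14.6] F [-2.33 -6.2   6.25] M [-1.154  0.415  0.358] gap 0.158
7.25 25.87 [-1.045  0.423  0.261] [-2.6 -5.5  4.7] -0.866
7.3 26.01 [-1.108  0.41   0.206] [-1.9 -6.7  4.7] 1.123
7.35 26.06 [-1.128  0.396  0.154] [-2.2 -5.9  6.1] 0.539
7.4 26.08 [-1.076  0.424  0.158] [-1.7 -6.3  5.4] 0.262
```

send_rows --series '[{"dx": 0,"dy": 0,"dz": 0,"wx": 0,"wy": 0,"wz": 0,"gripper": 0.36},{"dx": 0,"dy": 0,"dz": 0,"wx": 0,"wy": 0,"wz": 0,"gripper": 0.36},{"dx": 0,"dy": 0,"dz": 0,"wx": 0,"wy": 0,"wz": 0,"gripper": 0.36},{"dx": 0,"dy": 0,"dz": 0,"wx": 0,"wy": 0,"wz": 0,"gripper": 0.36}]'

```text
time_s: 7.73
position: [0.5568, 0.191, 0.0752]
orientation: [-138.8, 90.0, 157.3]
ft_force: [-0.1, -0.6, 0.2]
finger_gap: 0.359
```

```bash
python3 st.py
```

```text
7.7333 [0.5568 0.191  0.0752] yawY 26.03 tilt [-1. -0. -0.] q [ 11.4  15.9  92.2   0.   71.9 -14.6] F [-0.1  -0.59  0.23] M [-0.03  -0.06   0.009] gap 0.359
```

send_rows --series '[{"dx": -12,"dy": 0,"dz": 0,"wx": 0,"wy": 0,"wz": 0,"gripper": 0.36},{"dx": -16,"dy": 0,"dz": 0,"wx": 0,"wy": 0,"wz": 0,"gripper": 0.36},{"dx": -22,"dy": 0,"dz": 0,"wx": 0,"wy": 0,"wz": 0,"gripper": 0.36},{"dx": -25,"dy": 0,"dz": 0,"wx": 0,"wy": 0,"wz": 0,"gripper": 0.36},{"dx": -25,"dy": 0,"dz": 0,"wx": 0,"wy": 0,"wz": 0,"gripper": 0.2},{"dx": -25,"dy": 0,"dz": 0,"wx": 0,"wy": 0,"wz": 0,"gripper": 0.0},{"dx": 0,"dy": 0,"dz": 0,"wx": 0,"wy": 0,"wz": 0,"gripper": 0.0},{"dx": 0,"dy": 0,"dz": 0,"wx": 0,"wy": 0,"wz": 0,"gripper": 0.0}]'

```text
time_s: 8.4
position: [0.5574, 0.1911, 0.2025]
orientation: [74.7, 89.8, 10.7]
ft_force: [0.6, -0.0, -0.3]
finger_gap: -0.003
```

```bash
python3 st.py; python3 tg.py .542 -.049 .200
```

```text
8.4 [0.5574 0.1911 0.2025] yawY 26.03 tilt [-1.     0.003  0.001] q [ 11.4  10.8  83.1  -0.   85.9 -14.6] F [ 0.55 -0.05 -0.28] M [ 0.024 -0.072 -0.025] gap -0.003
mm tool [   2.3 -119.1  209. ]
```

send_rows --series '[{"dx": 0,"dy": -14.9,"dz": 26.1,"wx": 0,"wy": 0,"wz": 0,"gripper": 0},{"dx": 0,"dy": -14.9,"dz": 26.1,"wx": 0,"wy": 0,"wz": 0,"gripper": 0},{"dx": 0,"dy": -14.9,"dz": 26.1,"wx": 0,"wy": 0,"wz": 0,"gripper": 0},{"dx": 0,"dy": -14.9,"dz": 26.1,"wx": 0,"wy": 0,"wz": 0,"gripper": 0},{"dx": 0,"dy": -14.9,"dz": 26.1,"wx": 0,"wy": 0,"wz": 0,"gripper": 0},{"dx": 0,"dy": -14.9,"dz": 26.1,"wx": 0,"wy": 0,"wz": 0,"gripper": 0},{"dx": 0,"dy": -14.9,"dz": 26.1,"wx": 0,"wy": 0,"wz": 0,"gripper": 0},{"dx": 0,"dy": -14.9,"dz": 26.1,"wx": 0,"wy": 0,"wz": 0,"gripper": 0}]'

```text
time_s: 9.07
position: [0.5406, -0.0503, 0.1997]
orientation: [-129.5, 89.9, 166.5]
ft_force: [1.3, 0.1, 0.1]
finger_gap: -0.0
```

send_rows --series '[{"dx": 20,"dy": 0,"dz": 0,"wx": 0,"wy": 0,"wz": 0,"gripper": 0},{"dx": 20,"dy": 0,"dz": 0,"wx": 0,"wy": 0,"wz": 0,"gripper": 0},{"dx": 20,"dy": 0,"dz": 0,"wx": 0,"wy": 0,"wz": 0,"gripper": 0},{"dx": 15,"dy": 0,"dz": 0,"wx": 0,"wy": 0,"wz": 0,"gripper": 0},{"dx": 0,"dy": 0,"dz": 0,"wx": 0,"wy": 0,"wz": 0,"gripper": 0},{"dx": 0,"dy": 0,"dz": 0,"wx": 0,"wy": 0,"wz": 0,"gripper": 0}]'

```text
time_s: 9.57
position: [0.5408, -0.0489, 0.1248]
orientation: [-127.8, 89.9, 168.2]
ft_force: [0.6, 0.0, 0.3]
finger_gap: -0.001
```

```bash
python3 st.py; python3 tg.py .542 -.049 .090
python3 - <<'E'
from h import *
for n in("side","top"):
    c=r.capture(n); p=px(c,[.5421,-.049,.08]).astype(int); print(n,p)
    cv2.imwrite(f"pics/{n}5.png",cv2.resize(c["frame"][p[1]-60:p[1]+50,p[0]-120:p[0]+40],None,fx=4.8,fy=4.8,interpolation=cv2.INTER_CUBIC))
    for t in("bar_grip","bleed_top"):
        print(t,[(round(d["score"],2),w(c,d["at"]).round(4).tolist()) for d in r.tip_of(c,t)][:1])
        if t=="bar_grip" and n=="top":
            for e in r.cut_out(c,t)[:1]:
                ys,xs=np.nonzero(e["pixels"]); print(e["score"],len(xs),cv2.minAreaRect(np.c_[xs,ys].astype(np.float32)))
E
```

```text
9.5667 [ 0.5408 -0.0489  0.1248] yawY 26.01 tilt [-1.    -0.002 -0.001] q [-13.3   8.3  95.2  -0.   76.5 -39.3] F [0.58 0.03 0.3 ] M [ 0.002 -0.036 -0.007] gap -0.001
mm tool [34.8  1.1  0.7]
side [321 238]
bar_grip [(0.67, [0.5553, 0.1905, 0.0898])]
bleed_top [(0.61, [0.5399, -0.0531, 0.0715])]
top [362 217]
bar_grip [(0.6, [0.5597, 0.1927, 0.0918])]
0.64 228 ((248.81134033203125, 211.16041564941406), (12.529586791992188, 21.853931427001953), 60.945396423339844)
bleed_top [(0.47, [0.5414, -0.0448, 0.0752])]
```

View pics/side5.png

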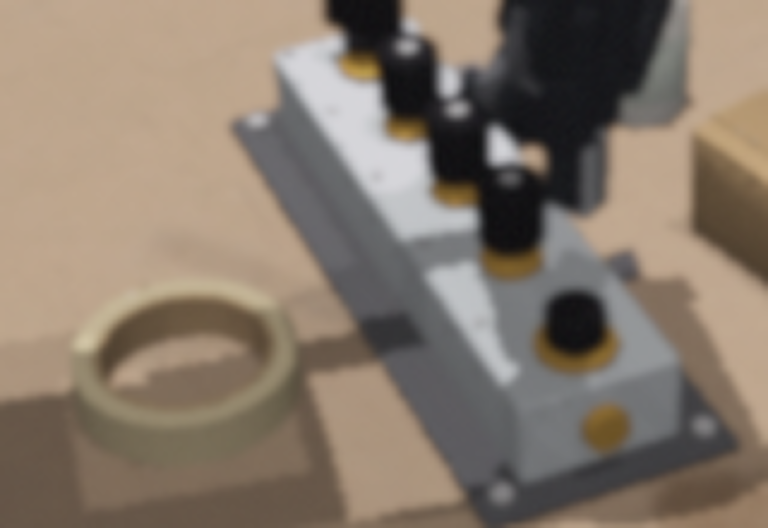

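View pics/top5.png

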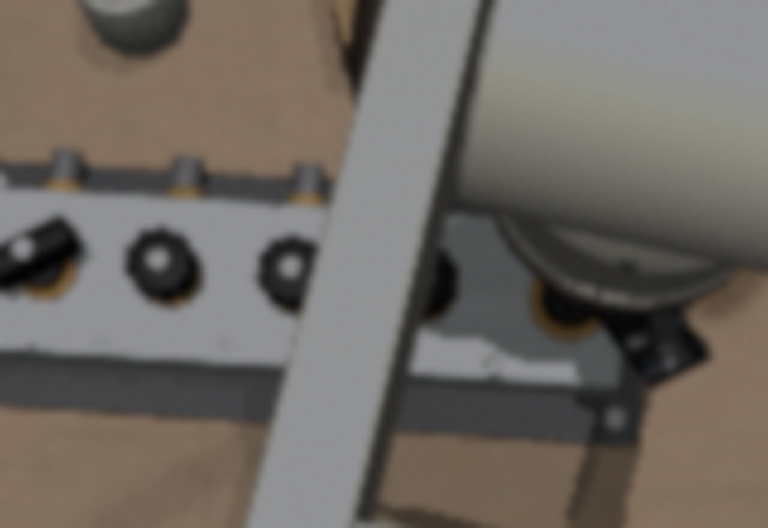

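```bash
sed -i 's/in(-.7,-.35,0,.3)/in(-1.4,-1.1,-.8,-.5)/' fit.py; python3 fit.py | head -5; python3 st.py
```

```text
side bar_grip [(0.74, [0.5552, 0.1888, 0.0904])]
side bleed_top [(0.66, [0.5388, -0.0525, 0.0746])]
top bar_grip [(0.75, [0.5594, 0.1922, 0.0918])]
top bleed_top [(0.63, [0.5458, -0.0441, 0.077])]
[[-0.     0.899  0.439]
10.4167 [ 0.5413 -0.0491  0.1254] yawY 26.01 tilt [-1. -0.  0.] q [-13.3   8.3  95.2  -0.   76.5 -39.3] F [0.18 0.53 0.39] M [0.017 0.068 0.031] gap 0.003
```

```bash
python3 fit.py | head -5
```

```text
side 0.81 238 275.94117647058823 178.58403361344537 ((276.0, 179.0), (18.0, 16.0), 90.0)
top 0.7 225 247.1911111111111 211.0888888888889 ((247.65516662597656, 211.63790893554688), (12.4415864944458, 21.540658950805664), 68.19859313964844)
[0, 1] [ 0.55495419  0.19180138 -1.25773032] -72.06263887454796 106.78039215686275
[0] [ 0.55422009  0.18969092 -1.31956405] -75.60545079742315 50.01960784313726
[1] [ 0.55542758  0.19256495 -1.16797706] -66.92015638349292 46.70196078431373
```

send_rows --series '[{"dx": 15,"dy": 0,"dz": 0,"wx": 0,"wy": 0,"wz": 0,"gripper": 0},{"dx": 15,"dy": 0,"dz": 0,"wx": 0,"wy": 0,"wz": 0,"gripper": 0},{"dx": 10,"dy": 0,"dz": 0,"wx": 0,"wy": 0,"wz": 0,"gripper": 0},{"dx": 4,"dy": 0,"dz": 0,"wx": 0,"wy": 0,"wz": 0,"gripper": 0},{"dx": 0,"dy": 0,"dz": 0,"wx": 0,"wy": 0,"wz": 0,"gripper": 0},{"dx": 0,"dy": 0,"dz": 0,"wx": 0,"wy": 0,"wz": 0,"gripper": 0}]'

```text
time_s: 11.42
position: [0.5415, -0.0491, 0.0818]
orientation: [19.0, 90.0, -45.0]
ft_force: [0.8, 0.1, -0.1]
finger_gap: -0.0
```

send_rows --series '[{"dx": 2,"dy": 0,"dz": 0,"wx": 0,"wy": 0,"wz": 0,"gripper": 0},{"dx": 2,"dy": 0,"dz": 0,"wx": 0,"wy": 0,"wz": 0,"gripper": 0},{"dx": 0,"dy": 0,"dz": 0,"wx": 0,"wy": 0,"wz": 0,"gripper": 0}]'

```text
time_s: 11.67
position: [0.5414, -0.0491, 0.0775]
orientation: [18.9, 90.0, -45.1]
ft_force: [0.8, 0.3, -0.5]
finger_gap: -0.001
```

send_rows --series '[{"dx": 2,"dy": 0,"dz": 0,"wx": 0,"wy": 0,"wz": 0,"gripper": 0},{"dx": 0,"dy": 0,"dz": 0,"wx": 0,"wy": 0,"wz": 0,"gripper": 0}]'

```text
time_s: 11.83
position: [0.5412, -0.049, 0.0752]
orientation: [-94.5, 90.0, -158.5]
ft_force: [-0.4, -0.5, -0.8]
finger_gap: 0.001
```

send_rows --series '[{"dx": 2,"dy": 0,"dz": 0,"wx": 0,"wy": 0,"wz": 0,"gripper": 0},{"dx": 0,"dy": 0,"dz": 0,"wx": 0,"wy": 0,"wz": 0,"gripper": 0}]'

```text
time_s: 12.0
position: [0.5412, -0.049, 0.0731]
orientation: [-114.1, 90.0, -178.1]
ft_force: [-0.8, 0.1, -0.1]
finger_gap: -0.002
```

send_rows --series '[{"dx": 2,"dy": 0,"dz": 0,"wx": 0,"wy": 0,"wz": 0,"gripper": 0},{"dx": 0,"dy": 0,"dz": 0,"wx": 0,"wy": 0,"wz": 0,"gripper": 0}]'

```text
time_s: 12.17
position: [0.5414, -0.0491, 0.0712]
orientation: [18.4, 90.0, -45.6]
ft_force: [-0.3, 0.2, 2.8]
finger_gap: -0.002
```

send_rows --series '[{"dx": 1.5,"dy": 0,"dz": 0,"wx": 0,"wy": 0,"wz": 0,"gripper": 0},{"dx": 0,"dy": 0,"dz": 0,"wx": 0,"wy": 0,"wz": 0,"gripper": 0}]'

```text
time_s: 12.33
position: [0.5414, -0.0491, 0.0699]
orientation: [25.4, 90.0, -38.6]
ft_force: [-0.4, 0.2, 3.2]
finger_gap: 0.0
```

send_rows --series '[{"dx": 1.5,"dy": 0,"dz": 0,"wx": 0,"wy": 0,"wz": 0,"gripper": 0},{"dx": 1.5,"dy": 0,"dz": 0,"wx": 0,"wy": 0,"wz": 0,"gripper": 0},{"dx": 0,"dy": 0,"dz": 0,"wx": 0,"wy": 0,"wz": 0,"gripper": 0}]'

```text
time_s: 12.58
position: [0.5414, -0.0491, 0.0668]
orientation: [29.9, 90.0, -34.1]
ft_force: [-0.1, 0.9, 5.4]
finger_gap: -0.0
```

send_rows --series '[{"dx": 1.3,"dy": 0,"dz": 0,"wx": 0,"wy": 0,"wz": 0,"gripper": 0},{"dx": 0,"dy": 0,"dz": 0,"wx": 0,"wy": 0,"wz": 0,"gripper": 0},{"dx": 0,"dy": 0,"dz": 0,"wx": 0,"wy": 0,"wz": 0,"gripper": 0}]'

```text
time_s: 12.83
position: [0.5414, -0.0491, 0.0658]
orientation: [27.5, 90.0, -36.5]
ft_force: [-0.3, 0.1, 5.8]
finger_gap: 0.0
```

```bash
python3 av.py; python3 st.py
```

```text
12.8833 26.01 [-0.021  0.158 -0.015] [-1.5  0.7  7.2] -0.002
12.9333 26.01 [0.058 0.167 0.014] [-0.8  1.6  6.1] -0.002
12.9833 26.02 [0.097 0.167 0.025] [-1.3 -1.3  6.4] -0.002
13.0333 26.01 [0.041 0.191 0.004] [-0.6  0.4  6.6] -0.002
13.0333 [ 0.5414 -0.0491  0.0658] yawY 26.01 tilt [-1.  0.  0.] q [-13.3  11.4  99.   -0.   69.6 -39.3] F [-0.58  0.36  6.59] M [0.041 0.191 0.004] gap 0.001
```

send_rows --series '[{"dx": 0.5,"dy": 0,"dz": 0,"wx": 0,"wy": 0,"wz": 0,"gripper": 0},{"dx": 0,"dy": 0,"dz": 0,"wx": 0,"wy": 0,"wz": 0,"gripper": 0},{"dx": 0,"dy": 0,"dz": 0,"wx": 0,"wy": 0,"wz": 0,"gripper": 0},{"dx": 0,"dy": 0,"dz": 0,"wx": 0,"wy": 0,"wz": 0,"gripper": 0}]'

```text
time_s: 13.37
position: [0.5414, -0.0491, 0.0653]
orientation: [23.4, 90.0, -40.6]
ft_force: [-1.1, -0.3, 6.3]
finger_gap: 0.007
```

send_rows --series '[{"dx": -4,"dy": 0,"dz": 0,"wx": 0,"wy": 0,"wz": 0,"gripper": 0},{"dx": -6,"dy": 0,"dz": 0,"wx": 0,"wy": 0,"wz": 0,"gripper": 0},{"dx": -15,"dy": 0,"dz": 0,"wx": 0,"wy": 0,"wz": 0,"gripper": 0},{"dx": -30,"dy": 0,"dz": 0,"wx": 0,"wy": 0,"wz": 0,"gripper": 0},{"dx": -35,"dy": 0,"dz": 0,"wx": 0,"wy": 0,"wz": 0,"gripper": 0},{"dx": -40,"dy": 0,"dz": 0,"wx": 0,"wy": 0,"wz": 0,"gripper": 0},{"dx": 0,"dy": 0,"dz": 0,"wx": 0,"wy": 0,"wz": 0,"gripper": 0},{"dx": 0,"dy": 0,"dz": 0,"wx": 0,"wy": 0,"wz": 0,"gripper": 0}]'

```text
time_s: 14.03
position: [0.542, -0.0492, 0.1976]
orientation: [49.2, 89.8, -14.8]
ft_force: [-0.3, 0.2, -1.1]
finger_gap: 0.004
```

```bash
python3 st.py; python3 fit.py | head -5
python3 - <<'E'
from h import *
c=r.capture("side"); cv2.imwrite("pics/s6.png",cv2.resize(c["frame"][120:330,180:440],None,fx=2.8,fy=2.8,interpolation=cv2.INTER_CUBIC))
for t in("wipe_bottle","sample_box","tape_masking","bleed_top"): print(t,[(round(d["score"],2),w(c,d["at"]).round(4).tolist()) for d in r.tip_of(c,t)][:1])
E
```

```text
14.0333 [ 0.542  -0.0492  0.1976] yawY 26.02 tilt [-1.     0.003  0.002] q [-13.3   5.6  89.6  -0.   84.5 -39.3] F [-0.25  0.18 -1.09] M [ 0.016  0.03  -0.002] gap 0.004
side 0.78 295 276.27457627118645 178.55254237288136 ((276.35809326171875, 177.10134887695312), (21.273317337036133, 17.669641494750977), 54.462318420410156)
top 0.75 199 248.17085427135677 210.36683417085428 ((248.30001831054688, 211.1000213623047), (11.180339813232422, 21.0190372467041), 63.43495178222656)
[0, 1] [ 0.55578714  0.19124083 -1.11683686] -63.9900384446956 105.46274509803922
[0] [ 0.5556057   0.19077744 -1.09007152] -62.456497516158336 53.07843137254901
[1] [ 0.55630791  0.19118463 -1.11254304] -63.74402089996241 51.14901960784314
wipe_bottle [(0.3, [0.404, 0.0625, 0.0012])]
sample_box [(0.91, [0.6967, -0.0036, -0.0024])]
tape_masking [(0.59, [0.4036, 0.0631, -0.0018])]
bleed_top [(0.48, [0.5421, -0.0514, 0.0743])]
```

View pics/s6.png

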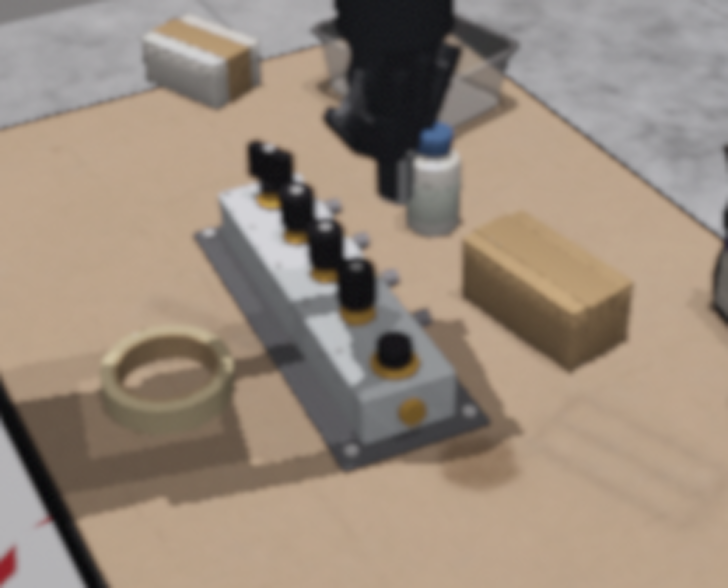

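The side view shows the button up at (395, 350) and the bar knob turned at (270, 170). The bottle, carton and tape are where they stood, and the arm is clear. The bar now fits at -64°, which matches the angle the pads stopped at. I'm handing in.

```bash
python3 -c "
from rig import r
print(r.finish_job())"
```

```text
the job is handed in; nothing more can be done
None
```

I closed the bar-knob valve, pressed and released the bleed button, and handed the job in at about 14 s. No verdict came back.

- **Valve:** I gripped the bar at 38 N and turned it 43° (0.75 rad) clockwise. The moment rose from about 0.04 to 0.20 N m at around 37° of turning. I then turned it on to between 0.11 and 0.19 rad past the seat, ending at about 0.27 to 0.36 N m while moving. The nip was judged from the moment and the angle, because the seal itself can't be read. After release, the bar fitted at -64° in the pictures, which matches the angle the pads stopped at. An earlier fit, with the arm partly in view, gave -67° to -76°; I put this down to poor masks.
- **Bleed button:** I pressed it about 6.5 mm down, with sampled readings of no more than about 7 N. I held it there for roughly half a second, then lifted clear. It looked up again in the last picture.
- **Surroundings:** The carton and tape measured within about 3 mm of where they stood. In the last check the network mistook the tape for the bottle, so the bottle was checked by eye only; it looked unmoved. I saw no sign of contact with the round knobs. At the end the arm was clear, with the force near zero.

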